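# Sweep the work plate clean and shut the chip drawer

## Task

Take the red-handled scraper block from its black rubber mat and sweep all five loose metal chips off the dark steel work plate, over its open edge, into the open blue drawer below; the chips are sharp, so move them only with the scraper and never touch them with the gripper. Then push the drawer fully home against its stop, and leave the scraper standing on its mat again (before or after shutting the drawer). Do not disturb the carton, the collar stacks, the tape roll or the screwdriver.

Things in the scene. Friction and masses are not known exactly. Their poses are not given: they have to be found in the camera images.
- station: Fixed grey work station 190 (x) x 240 (y) mm, origin at the centre of its underside. Dark steel top plate at z = 80 mm. Yellow rails 12 mm high along both x sides (channel between them x -75 to 75) and along the +y end (inner face y = 108). The -y end (y = -120) is open: chips go off there into the drawer. They start within x, y -70 to 70, so the plate next to the +y rail is free.
- plate_edge (a point): Middle of the plate's open edge, on the plate's top surface (station frame 0, -120, 80 mm); axes as the station's.
- drawer (a joint): How far the blue drawer is open, in m: 0 = fully home against its stop, 0.14 = its other end stop. It slides out of the station along the station's -y below the open plate edge, with a drag of about 2 N. No handle: its flat front is pushed along the station's +y.
- drawer_front (a point): Centre of the outer face of the drawer's flat front (180 mm wide in x, its top at z = 69 mm, bottom at 6 mm above the table; this point at 40 mm); axes as the station's. It lies 128 mm from the station's centre when shut.
- drawer_in (a point): Centre of the drawer's inner floor (12 mm above the table); inside 156 (x) x 196 (y) x 55 mm deep; axes as the station's.
- scraper: Scraper block standing on its mat: orange blade block 138 (x) x 30 (y) x 16 mm high, aluminium bar 130 x 36 mm above it up to z = 34, and a red handle ridge 80 mm long (x), 26 mm thick (y), z = 34 to 94. Origin at the centre of the underside; symmetric; about 0.3 kg. Grip the ridge across its 26 mm (along y) from above, fingertips above z = 40. Its y sides sweep.
- mat: Fixed black rubber mat, 180 (x) x 100 (y) mm, 4 mm thick, origin at the centre of its underside: the scraper's place.
- chip1: Brass, bent metal chip about 40 x 30 mm, 12 mm thick, lying flat on the work plate at the start; origin at the middle of its underside
- chip2: Copper, C-shaped metal chip about 40 x 30 mm, 12 mm thick, lying flat on the work plate at the start; origin at the middle of its underside
- chip3: Brass, bent metal chip about 40 x 30 mm, 12 mm thick, lying flat on the work plate at the start; origin at the middle of its underside
- chip4: Copper, C-shaped metal chip about 40 x 30 mm, 12 mm thick, lying flat on the work plate at the start; origin at the middle of its underside
- chip5: Brass, bent metal chip about 40 x 30 mm, 12 mm thick, lying flat on the work plate at the start; origin at the middle of its underside
- carton: White carton 110 x 80 x 60 mm, bystander; origin under its centre.
- stack_a: Black stack of shaft collars, 49 mm across, 126 mm tall, bystander; origin under its centre.
- stack_b: Black stack of shaft collars, 49 mm across, 108 mm tall, bystander; origin under its centre.
- tape_roll: Roll of tape 90 mm across, 45 mm high, bystander; origin under its centre.
- driver: Screwdriver 170 mm long, bystander lying near the robot.
Mind the look-alikes: they are no part of the job. What is shaped like the chip2 but green or turquoise is not meant.

How it is judged:
On the way, in this order (a step that is already met when the one before it is completed fails the run):
1. all five chips lie in the drawer (x of chip1 in the frame of drawer_in between -0.085 and 0.085 m and y of chip1 in the frame of drawer_in between -0.105 and 0.105 m and z of chip1 in the frame of drawer_in between -0.01 and 0.057 m and x of chip2 in the frame of drawer_in between -0.085 and 0.085 m and y of chip2 in the frame of drawer_in between -0.105 and 0.105 m and z of chip2 in the frame of drawer_in between -0.01 and 0.057 m and x of chip3 in the frame of drawer_in between -0.085 and 0.085 m and y of chip3 in the frame of drawer_in between -0.105 and 0.105 m and z of chip3 in the frame of drawer_in between -0.01 and 0.057 m and x of chip4 in the frame of drawer_in between -0.085 and 0.085 m and y of chip4 in the frame of drawer_in between -0.105 and 0.105 m and z of chip4 in the frame of drawer_in between -0.01 and 0.057 m and x of chip5 in the frame of drawer_in between -0.085 and 0.085 m and y of chip5 in the frame of drawer_in between -0.105 and 0.105 m and z of chip5 in the frame of drawer_in between -0.01 and 0.057 m), for 0.2 s.
2. with the chips in it, the drawer is pushed fully home (within 5 mm of its stop) (all of step 1 and value of joint drawer below 0.005 m), for 0.2 s.
At the end, for the whole second after the job is handed in: All five chips are inside the drawer, the drawer is shut to within 5 mm of its stop, and the scraper stands upright (within 0.1 rad) and at rest on its mat, its centre within 55 mm (mat x) and 45 mm (mat y) of the mat's centre (all of step 2 and x of scraper in the frame of mat between -0.055 and 0.055 m and y of scraper in the frame of mat between -0.045 and 0.045 m and z of scraper in the frame of mat below 0.01 m and angle between scraper's own z axis and vertical below 0.1 rad and linear speed of scraper below 0.02 m/s); the robot touches nothing.
It fails at once if the gripper or arm touches a chip (over 0.5 N) (contact force between any of the fingers, the arm and chip1 above 0.5 N or contact force between any of the fingers, the arm and chip2 above 0.5 N or contact force between any of the fingers, the arm and chip3 above 0.5 N or contact force between any of the fingers, the arm and chip4 above 0.5 N or contact force between any of the fingers, the arm and chip5 above 0.5 N).
It fails at once if a bystander (carton, collar stack, tape roll, screwdriver) is moved by more than 30 mm or a stack is tipped (distance of any of carton, stack_a, stack_b, tape_roll, driver from where it was at the start of the episode above 0.03 m or angle between any of carton, stack_a, stack_b's own z axis and vertical above 0.3 rad).
It also fails if it takes over 70 s, if anything falls off the work surface, if the arm or the gripper's body presses on something with over 40 N, if the wrist force passes 120 N, or if a joint passes its speed limit or range.

## Robot

A 6-joint arm with a two-finger parallel gripper is mounted at the origin on the work surface. World frame = base frame: x ahead of the robot, y to its left, z up, the work surface at z = 0. Lengths are in m, angles in rad, forces in N, time in s.
With the tool pointing down it reaches from about 0.425 to 0.95 m from the base axis. Payload 3.5 kg.
Tool frame: the origin (TCP) lies midway between the tips of the shut fingers; the grasp point (between the pads) lies 19 mm behind it; z points along the fingers, y is the line along which they close (so a half turn about z gives the same grasp; the last joint's range is limited). The gripper opens to 85 mm and grips with 20 to 120 N. Pads are 22 mm wide; open, the fingers measure 114 mm over their backs; the gripper's body (76 mm by 85 mm) begins 54 mm behind the grasp point. The pads swing forward as they close: fully open they stand 13 mm farther back than shut.
Start: joints at [1.164, 0.286, 1.577, -0, 1.279, -0.15], TCP at [0.171, 0.653, 0.231] pointing down, gripper open.
Joint ranges: [-2.77, 2.77], [-0.9, 2.22], [0.21, 2.48], [-1.53, 4.67], [0.24, 2.81], [-2.84, 2.84]. Speed limits (rad/s): [2.79, 2.79, 3.14, 3.14, 3.14, 3.14].

## Interface

Orientations are given as a unit quaternion [x, y, z, w].
In Python, from plant import ctrl gives the robot as it stands.
- The arm moves only by the tool move_arm, never from a script. Its argument "plan" is a list of rows, each an object of numbers: "x", "y", "z": the shift along the tool's x, y, z in m; "yaw": the turn about the tool's z in rad; "fingers": the closure, from 0 (fully open) to 1 (shut). In form: [{"x": .., "y": .., "z": .., "yaw": .., "fingers": ..}, ...]. A call has 1 to 5 rows; each row is the pose to reach, as a shift and turn from the pose commanded when the call began, along the tool's axes at that moment; what a row does not reach only later rows make up. A row lasts 1/10 s, in which the tool goes at most 50 mm and 8.59 degrees, less where a joint would pass 70% of its speed; a pose out of reach is approached as far as the arm can. A call with a gripper value outside its range is refused whole. The fingers move at their own pace and stop on an object; "force" is the grip in N (left out, the last holds). Time passes only in rows, so rows that repeat a pose let the fingers close. It gives the time, the measured TCP pose, the force, the opening and the grip force at its end, in the units of the state.
- ctrl.get_state(): the state, without advancing time (a new reading comes with each control period).
- ctrl.read_camera(name): name is "scene" or "side" or "wrist"; returns the picture (420x560x3 uint8, red, green, blue); there is no depth.
- ctrl.camera_model(name): a dict with "intrinsics" (3x3 intrinsics, pixels), "cam_to_world" (4x4, takes a point from camera to world coordinates); the wrist camera has in their place "tool_from_camera" (4x4, takes a point from camera to tool coordinates, whose origin is the TCP and whose axes are the flange's). Camera axes: x right, y up, looking along -z (the intrinsics and any distortion apply to the point x, -y, -z); pixel columns grow to the right and rows downward; lengths in m; the calibration is good to about 2 mm. A picture is of the moment at which its call begins: read the wrist's pose just before it. camera_model takes no time and is no camera call.
- ctrl.sign_off(): hands the job in; it is judged then, once.
The state is a dict: "time": time; "qpos": joint angles; "dq": joint speeds; "joint_efforts": joint torques, N m; "eef_pos": TCP position; "tcp_rot": TCP orientation; "contact_force": force on the tool from outside, world axes, zero at the start; "wrist_torque": the same for the moment, N m; "opening": opening from 0.0 (shut) to 1.0 (fully open); "finger_force": force on a finger pad.
Only numpy, scipy, OpenCV 4.12 (cv2) and the standard library are available. Lean on these libraries where they do the work, as an engineer would, in place of code of your own. Each camera call takes 0.05 s, during which the arm holds its last target. There are 200 camera calls.

## Working session

There is one attempt and no reset: what is moved stays moved. The work goes in short steps, Python scripts to look and compute and a tool call to move; the robot and the scene stay as the last step left them, time stands still between calls to the robot, and variables do not carry over. Pictures are saved under pics/ and viewed, at most 10 in all, crops included, and the job is handed in when it is done.

Besides the shell and the picture viewer there is one more tool, called after "Request:" as name([rows], argument=value, ...), one row to a line, values as JSON. move_arm: Moves the arm, as the interface text tells. Its arguments: {"type":"object","properties":{"plan":{"type":"array"},"force":{"type":"number"}},"required":["plan"]}

```bash
mkdir -p pics; cat > h.py <<'E'
import numpy as np, cv2
from plant import ctrl
from scipy.spatial.transform import Rotation as R
def shot(n,f):
    s=ctrl.get_state(); im=ctrl.read_camera(n); cv2.imwrite('pics/'+f,im[:,:,::-1]); return s,im
def cam(n,s=None):
    m=ctrl.camera_model(n); K=np.array(m['intrinsics'])
    if n=='wrist':
        T=np.eye(4);T[:3,:3]=R.from_quat(s['tcp_rot']).as_matrix();T[:3,3]=s['eef_pos'];T=T@np.array(m['tool_from_camera'])
    else: T=np.array(m['cam_to_world'])
    return K,T,m
def px2w(n,uv,z,s=None):
    K,T,m=cam(n,s); out=[]
    for u,v in np.atleast_2d(uv):
        d=np.linalg.inv(K)@[u,v,1]; d=T[:3,:3]@(d*[1,-1,-1]); o=T[:3,3]; out.append(o+d*(z-o[2])/d[2])
    return np.array(out)
def w2px(n,P,s=None):
    K,T,m=cam(n,s); p=(np.atleast_2d(P)-T[:3,3])@T[:3,:3]; q=(p*[1,-1,-1])@K.T; return q[:,:2]/q[:,2:]
E
python3 - <<'E'
from h import *
np.set_printoptions(precision=4,suppress=True)
for n in ['scene','side','wrist']:
    s,im=shot(n,n+'0.png'); print(n,ctrl.camera_model(n))
print(s)
a=[cv2.imread('pics/%s0.png'%n) for n in ['scene','side']]
E
```

```text
scene {'intrinsics': array([[419.7673,   0.    , 281.4834],
       [  0.    , 419.7673, 202.771 ],
       [  0.    ,   0.    ,   1.    ]]), 'cam_to_world': array([[-0.4113, -0.4551,  0.7898,  1.2903],
       [ 0.9114, -0.2186,  0.3488,  0.3315],
       [ 0.0139,  0.8632,  0.5046,  0.5916],
       [ 0.    ,  0.    ,  0.    ,  1.    ]])}
side {'intrinsics': array([[387.0184,   0.    , 274.5654],
       [  0.    , 387.0184, 212.3518],
       [  0.    ,   0.    ,   1.    ]]), 'cam_to_world': array([[-0.9872,  0.0892, -0.1325,  0.3947],
       [-0.1595, -0.5909,  0.7908,  0.7287],
       [-0.0077,  0.8018,  0.5976,  0.6396],
       [ 0.    ,  0.    ,  0.    ,  1.    ]])}
wrist {'intrinsics': array([[291.1606,   0.    , 281.2768],
       [  0.    , 291.1606, 206.033 ],
       [  0.    ,   0.    ,   1.    ]]), 'tool_from_camera': array([[-0.0013,  0.9467,  0.3221,  0.0834],
       [ 1.    ,  0.0016, -0.0008,  0.001 ],
       [-0.0012,  0.3221, -0.9467, -0.1423],
       [ 0.    ,  0.    ,  0.    ,  1.    ]])}
{'time': 0.1, 'qpos': array([ 1.164 ,  0.2872,  1.578 , -0.    ,  1.2786, -0.15  ]), 'dq': array([ 0.0009, -0.0017, -0.004 ,  0.0008, -0.0015, -0.0005]), 'joint_efforts': array([  0.0006, -40.7299, -29.3698,  -0.0001,   0.0034,  -0.    ]), 'eef_pos': array([0.1712, 0.6523, 0.23  ]), 'tcp_rot': array([ 0.128 ,  0.9918, -0.0011, -0.0003]), 'contact_force': array([0.549 , 0.6587, 0.0146]), 'wrist_torque': array([-0.029 , -0.0224, -0.0194]), 'finger_force': 0.0, 'opening': 0.9996089209492769}
```

View pics/scene0.png

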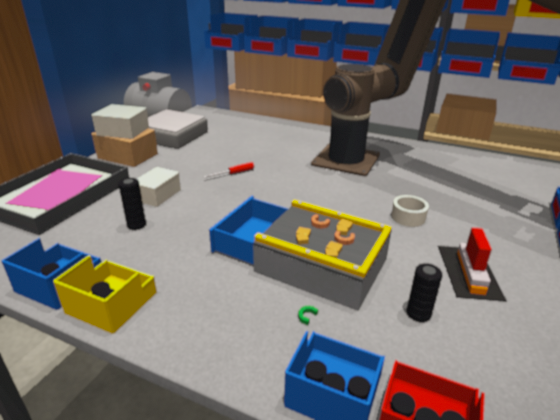

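View pics/side0.png

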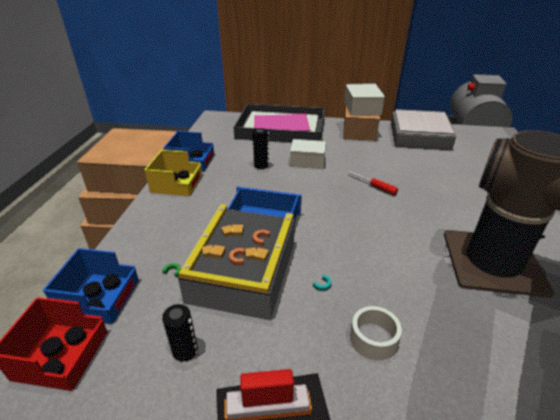

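The scene view shows the station at about (325,250), with three brass and two copper chips on its plate. The blue drawer is open to the left at (245,230), and the scraper on its mat is at (475,265). The stacks are at (132,205) and (425,290), the tape at (410,210), the carton at (157,185) and the screwdriver at (230,172). The C-shaped look-alikes are green at scene (308,314) and turquoise at side (322,283), both on the table. They aren't meant: the job's chips are the copper and brass ones on the plate. Next I'll confirm this in an enlarged crop.

```bash
python3 - <<'E'
import cv2,numpy as np
a=cv2.imread('pics/scene0.png')[190:310,200:400]; b=cv2.imread('pics/scene0.png')[220:310,400:520]
c=cv2.imread('pics/side0.png')[180:310,175:315]; d=cv2.imread('pics/side0.png')[360:420,205:335]
f=lambda i,k:cv2.resize(i,None,fx=k,fy=k,interpolation=cv2.INTER_CUBIC)
o=np.zeros((600,800,3),np.uint8)
def put(i,x,y): o[y:y+i.shape[0],x:x+i.shape[1]]=i
# scene crop x2.2 ; side crop x2.5
put(f(a,2.2),0,0); put(f(b,3),440,0); put(f(c,2.5),0,270); put(f(d,3),400,300)
cv2.imwrite('pics/crop1.png',o)
E
```

```text
(no output)
```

View pics/crop1.png

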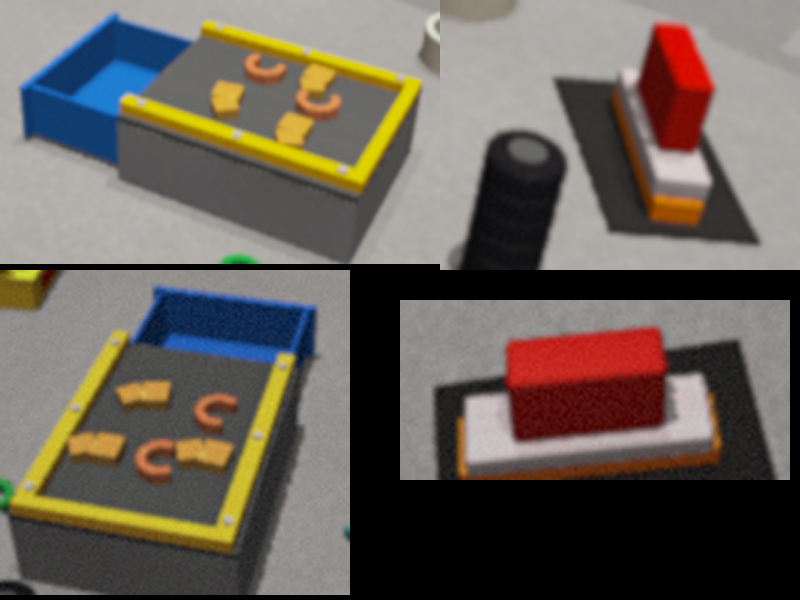

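```bash
cat > fit.py <<'E'
from h import *
from scipy.optimize import least_squares
np.set_printoptions(precision=4,suppress=True)
def fit(obs,x0):
    def res(p):
        c,s_=np.cos(p[2]),np.sin(p[2]); r=[]
        for n,P,uv in obs:
            w=np.array([p[0]+c*P[0]-s_*P[1],p[1]+s_*P[0]+c*P[1],P[2]]); r+=list(w2px(n,w)[0]-uv)
        return np.array(r)
    o=least_squares(res,x0); return o.x,o.fun.reshape(-1,2)
A=lambda u,v:np.array([200+u/2.2,190+v/2.2]); B=lambda u,v:np.array([400+(u-440)/3,220+v/3])
C=lambda u,v:np.array([175+u/2.5,180+(v-270)/2.5]); D=lambda u,v:np.array([205+(u-400)/3,360+(v-300)/3])
E
python3 - <<'E'
from fit import *
h=.092
st=[('scene',(.095,-.12,h),A(120,97)),('scene',(.095,.12,h),A(360,188)),('scene',(-.095,.12,h),A(420,80)),('scene',(-.095,-.12,h),A(203,22)),
('side',(.095,.12,h),C(12,505)),('side',(-.095,.12,h),C(232,545)),('side',(-.095,-.12,h),C(295,355)),('side',(.095,-.12,h),C(120,333))]
print('station',*fit(st,[.6,0.1,0]))
z=.098
sc=[('side',(.04,-.013,z),D(508,343)),('side',(-.04,-.013,z),D(659,329)),('side',(-.04,.013,z),D(664,372)),('side',(.04,.013,z),D(512,384)),('scene',(.04,.013,z),B(712,87)),('scene',(-.04,-.013,z),B(655,25))]
print('scraper',*fit(sc,[.6,0.5,0]))
m=[('scene',(-.09,-.05,.004),B(555,77)),('scene',(.09,-.05,.004),B(609,230)),('scene',(.09,.05,.004),B(758,243)),('side',(.09,-.05,.004),D(437,388)),('side',(-.09,-.05,.004),D(740,342))]
print('mat',*fit(m,[.6,0.5,0]))
for n,l in dict(stackb=(427,270,.11),tape=(410,203,.045),carton=(160,175,.06),stacka=(129,183,.126),green=(308,314,0),drw=(243,168,0)).items(): print(n,px2w('scene',l[:2],l[2]))
for n,l in dict(stackb=(178,318,.11),tape=(376,325,.045)).items(): print(n,px2w('side',l[:2],l[2]))
E
```

```text
station [ 0.5718  0.1158 -0.0814] [[-1.4685  1.4017]
 [-0.2007 -2.576 ]
 [ 1.7353 -2.3876]
 [ 2.8278 -3.3499]
 [-3.8167 -1.7058]
 [ 1.7867 -0.6919]
 [ 2.0308  0.1568]
 [-4.1393 -1.7467]]
scraper [0.4606 0.4215 0.231 ] [[-1.3755 -2.1415]
 [ 1.083  -1.1585]
 [ 1.3259  0.8099]
 [-2.7366  0.7504]
 [ 2.2571 -1.4214]
 [-0.1932 -3.8241]]
mat [0.4549 0.42   0.2993] [[ 0.5051 -2.1653]
 [-0.0357 -1.5811]
 [ 1.7729 -1.1   ]
 [-2.0219 -1.4436]
 [-0.0813 -0.1593]]
stackb [[0.6416 0.3331 0.11  ]]
tape [[0.2912 0.2555 0.045 ]]
carton [[ 0.4652 -0.4066  0.06  ]]
stacka [[ 0.6334 -0.3536  0.126 ]]
green [[0.7288 0.1431 0.    ]]
drw [[ 0.2148 -0.2819  0.    ]]
stackb [[0.6251 0.3453 0.11  ]]
tape [[0.286  0.2571 0.045 ]]
```

The station is at about (0.57,0.116) with yaw -0.08, and the scraper at about (0.46,0.42) with yaw about 0.26. I'll go above the scraper and refine with the wrist camera.

Request:
move_arm([
  {"x":-0.338,"y":-0.151,"z":0,"yaw":-0.5,"fingers":0},
  {"x":-0.338,"y":-0.151,"z":0,"yaw":-0.5,"fingers":0},
  {"x":-0.338,"y":-0.151,"z":0,"yaw":-0.5,"fingers":0},
  {"x":-0.338,"y":-0.151,"z":0,"yaw":-0.5,"fingers":0},
  {"x":-0.338,"y":-0.151,"z":0,"yaw":-0.5,"fingers":0},
])

```text
time: 0.65
eef_pos: [0.3638, 0.4976, 0.231]
tcp_rot: [-0.122, 0.993, -0.0, -0.0]
contact_force: [1.3, 0.3, 0.5]
opening: 1.003
finger_force: 0.0
```

```bash
cat >> h.py <<'E'
def todo(x,y,z,yaw):
    "shift in tool axes to bring TCP to x,y,z with tool y axis along world angle yaw+90deg (mod 180)"
    s=ctrl.get_state(); M=R.from_quat(s['tcp_rot']).as_matrix(); d=M.T@(np.array([x,y,z])-s['eef_pos'])
    a=np.arctan2(M[1,1],M[0,1]); w=(yaw+np.pi/2-a+np.pi/2)%np.pi-np.pi/2
    print('t',s['time'],'pos',s['eef_pos'].round(4),'yaw',round((a-np.pi/2),4),'F',s['contact_force'].round(1),'op',round(s['opening'],3),'q',s['qpos'].round(2)); print('shift',d.round(4),'yaw',round(-w,4))
E
python3 -c "
from h import *
todo(.46,.42,.23,.26)"
```

```text
t 0.65 pos [0.3638 0.4976 0.231 ] yaw 0.2448 F [1.3 0.3 0.5] op 1.003 q [ 0.78  0.16  1.73 -0.    1.26 -1.04]
shift [-0.0745 -0.0986  0.001 ] yaw -0.0152
```

Request:
move_arm([
  {"x":-0.075,"y":-0.099,"z":0,"yaw":-0.015,"fingers":0},
  {"x":-0.075,"y":-0.099,"z":0,"yaw":-0.015,"fingers":0},
  {"x":-0.075,"y":-0.099,"z":0,"yaw":-0.015,"fingers":0},
  {"x":-0.075,"y":-0.099,"z":0,"yaw":-0.015,"fingers":0},
  {"x":-0.075,"y":-0.099,"z":0,"yaw":-0.015,"fingers":0},
])

```text
time: 1.15
eef_pos: [0.4594, 0.4208, 0.2309]
tcp_rot: [-0.128, 0.992, 0.0, -0.001]
contact_force: [-0.2, -0.2, 0.5]
opening: 1.002
finger_force: 0.0
```

```bash
python3 -c "
from h import *
todo(.46,.42,.23,.26)
s,im=shot('wrist','w1.png')
import pickle; pickle.dump(s,open('w1.pkl','wb'))
K,T,m=cam('wrist',s)
"
```

```text
t 1.15 pos [0.4594 0.4208 0.2309] yaw 0.2569 F [-0.2 -0.2  0.5] op 1.002 q [ 0.58  0.17  1.71  0.    1.26 -1.25]
shift [-0.0004 -0.001   0.0009] yaw -0.0031
```

View pics/w1.png

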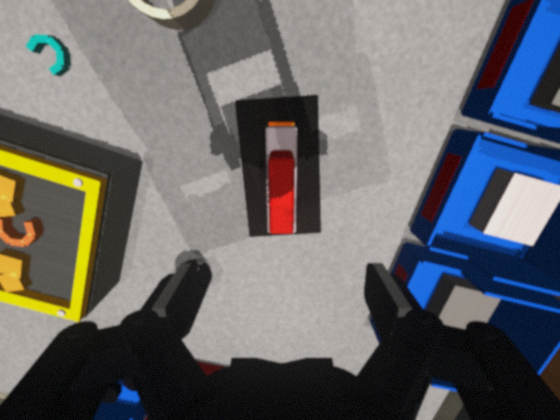

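The wrist view shows the red ridge at about (281,190) on its mat, whose corners are (237,101), (318,96), (321,232) and (248,236). The station rail is at left, and the turquoise look-alike is at (47,52). I'll project those points.

```bash
python3 - <<'E'
from fit import *
import pickle
s=pickle.load(open('w1.pkl','rb'))
print('mat',px2w('wrist',[(237,101),(318,96),(321,232),(248,236)],.004,s))
print('station rail',px2w('wrist',[(104,177),(80,319)],.092,s))
print('tcp down',w2px('wrist',[[.4594,.4208,.098],[.4594,.4208,.23]],s))
im=cv2.imread('pics/w1.png')[85:245,225:335]
# predicted ridge top overlays
for (x,y,a,col) in [(.4606,.4215,.231,(0,255,0)),(.455,.42,.27,(255,255,0))]:
    P=[[x+np.cos(a)*u-np.sin(a)*v,y+np.sin(a)*u+np.cos(a)*v,.098] for u,v in [(-.04,-.013),(.04,-.013),(.04,.013),(-.04,.013)]]
    print(w2px('wrist',P,s))
cv2.imwrite('pics/w1c.png',cv2.resize(im,None,fx=3.7,fy=3.7,interpolation=cv2.INTER_CUBIC))
E
```

```text
mat [[0.3857 0.3485 0.004 ]
 [0.3559 0.4404 0.004 ]
 [0.5232 0.4958 0.004 ]
 [0.5546 0.3995 0.004 ]]
station rail [[0.4864 0.2486 0.092 ]
 [0.6666 0.2322 0.092 ]]
tcp down [[279.8897 195.6263]
 [279.1703 263.8017]]
[[267.4899 156.0441]
 [266.7629 233.7212]
 [291.9467 234.2735]
 [295.0293 156.7165]]
[[265.6994 150.3815]
 [268.1639 229.0024]
 [293.5079 228.6513]
 [293.4324 149.973 ]]
```

View pics/w1c.png

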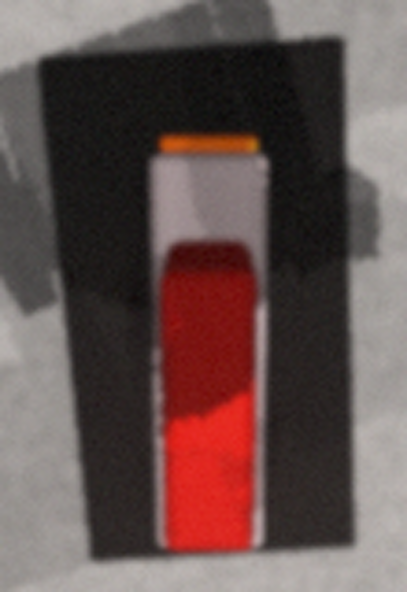

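The ridge centre lies about 1 mm along tool +y, with yaw matching. Descending and gripping.

Request:
move_arm([
  {"x":0,"y":0.001,"z":0.05,"yaw":0,"fingers":0},
  {"x":0,"y":0.001,"z":0.1,"yaw":0,"fingers":0},
  {"x":0,"y":0.001,"z":0.15,"yaw":0,"fingers":0},
  {"x":0,"y":0.001,"z":0.178,"yaw":0,"fingers":0},
  {"x":0,"y":0.001,"z":0.178,"yaw":0,"fingers":0},
])

```text
time: 1.7
eef_pos: [0.454, 0.4208, 0.0474]
tcp_rot: [-0.13, 0.992, -0.002, -0.005]
contact_force: [0.6, -0.0, -0.7]
opening: 1.002
finger_force: 0.0
```

Request:
move_arm([
  {"x":0,"y":0,"z":0,"yaw":0,"fingers":1},
  {"x":0,"y":0,"z":0,"yaw":0,"fingers":1},
  {"x":0,"y":0,"z":0,"yaw":0,"fingers":1},
  {"x":0,"y":0,"z":0,"yaw":0,"fingers":1},
  {"x":0,"y":0,"z":0,"yaw":0,"fingers":1},
], force=80)

```text
time: 2.2
eef_pos: [0.4603, 0.4228, 0.0555]
tcp_rot: [-0.129, 0.992, 0.001, 0.001]
contact_force: [-0.6, -1.1, 6.0]
opening: 0.294
finger_force: 78.3
```

```bash
python3 -c "
from h import *
todo(.4594,.4208,.23,.257)"
```

```text
t 2.2 pos [0.4603 0.4228 0.0555] yaw 0.2583 F [-0.6 -1.1  6. ] op 0.294 q [ 0.58  0.37  1.82 -0.    0.95 -1.25]
shift [ 0.0008 -0.0015 -0.1745] yaw 0.0013
```

Gripped: the opening is 25 mm at 78 N. Now I'll lift and go beside the station to look at it.

Request:
move_arm([
  {"x":0,"y":0,"z":-0.03,"yaw":0,"fingers":1},
  {"x":0,"y":0,"z":-0.08,"yaw":0,"fingers":1},
  {"x":0,"y":0,"z":-0.13,"yaw":0,"fingers":1},
  {"x":0,"y":0,"z":-0.18,"yaw":0,"fingers":1},
  {"x":0,"y":0,"z":-0.215,"yaw":0,"fingers":1},
])

```text
time: 2.7
eef_pos: [0.4595, 0.4222, 0.2717]
tcp_rot: [-0.129, 0.992, 0.001, 0.001]
contact_force: [0.2, 0.5, -3.5]
opening: 0.291
finger_force: 79.2
```

```bash
python3 -c "
from h import *
todo(.57,.27,.27,-.086)"
```

```text
t 2.7 pos [0.4595 0.4222 0.2717] yaw 0.258 F [ 0.2  0.5 -3.5] op 0.291 q [ 0.58  0.15  1.67  0.    1.32 -1.25]
shift [-0.068  -0.1754  0.0017] yaw 0.344
```

Request:
move_arm([
  {"x":-0.017,"y":-0.044,"z":0,"yaw":0.086,"fingers":1},
  {"x":-0.034,"y":-0.088,"z":0,"yaw":0.172,"fingers":1},
  {"x":-0.051,"y":-0.132,"z":0,"yaw":0.258,"fingers":1},
  {"x":-0.068,"y":-0.175,"z":0,"yaw":0.344,"fingers":1},
  {"x":-0.068,"y":-0.175,"z":0,"yaw":0.344,"fingers":1},
])

```text
time: 3.2
eef_pos: [0.5721, 0.265, 0.2667]
tcp_rot: [0.047, 0.999, -0.002, -0.0]
contact_force: [-0.7, 0.2, -3.4]
opening: 0.295
finger_force: 79.8
```

```bash
python3 -c "
from h import *
todo(.57,.27,.27,-.086)
s,im=shot('wrist','w2.png')
import pickle; pickle.dump(s,open('w2.pkl','wb'))
cv2.imwrite('pics/w2c.png',cv2.resize(im[60:360,0:400,::-1],None,fx=2,fy=2,interpolation=cv2.INTER_CUBIC))
"
```

```text
t 3.2 pos [0.5721 0.265  0.2667] yaw -0.0934 F [-0.7  0.2 -3.4] op 0.295 q [ 0.27  0.17  1.65 -0.    1.32 -1.2 ]
shift [ 0.0025  0.0048 -0.0033] yaw -0.0074
```

View pics/w2c.png

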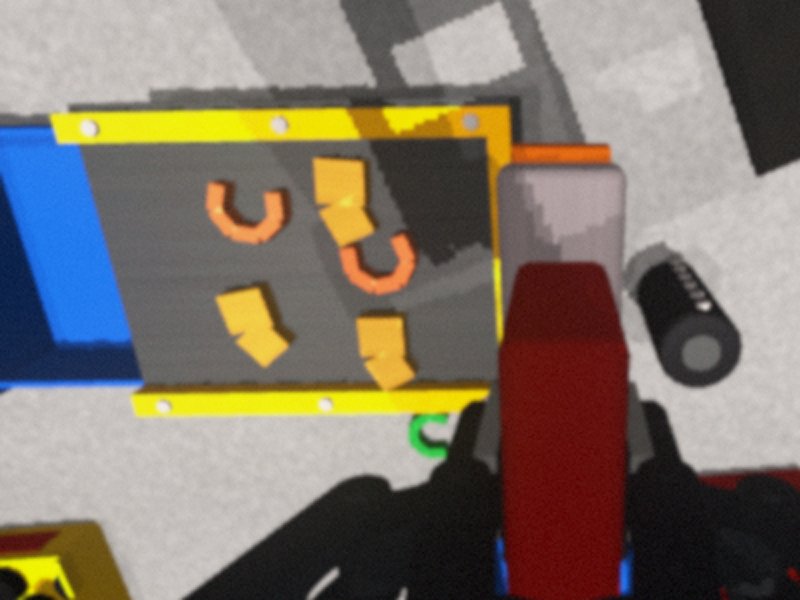

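The wrist crop shows the plate with five chips: copper at (246,212) and (378,265), brass at (343,198), (252,325) and (385,352). The scraper is clear of the rail at right, and stack_b is at (700,340). I'll fit the station pose from the rail corners.

```bash
python3 - <<'E'
from fit import *
import pickle
s=pickle.load(open('w2.pkl','rb'))
c=lambda u,v:np.array([u/2,60+v/2])
obs=[((-.095,-.12,.092),(52,113)),((-.095,.12,.092),(511,105)),((-.075,-.12,.092),(58,143)),((-.075,.108,.092),(487,138)),((.095,-.12,.092),(135,416)),((.075,-.12,.092),(133,393)),((-.075,-.12,.08),(82,145)),((.075,-.12,.08),(142,383))]
def res(p):
    q,w=np.cos(p[2]),np.sin(p[2])
    P=[[p[0]+q*a[0]-w*a[1],p[1]+w*a[0]+q*a[1],a[2]] for a,_ in obs]
    return (w2px('wrist',P,s)-[c(*b) for _,b in obs]).ravel()
o=least_squares(res,[.57,.118,-.086]); print(o.x,o.fun.reshape(-1,2))
p=o.x
q,w=np.cos(p[2]),np.sin(p[2]);Rm=np.array([[q,-w],[w,q]])
for uv in [(246,212),(378,265),(343,198),(252,325),(385,352)]: print('chip in st',(px2w('wrist',c(*uv),.09,s)[0,:2]-p[:2])@Rm)
# drawer open end corner
for uv in [(0,126),(0,385),(142,383)]: print((px2w('wrist',c(*uv),.069,s)[0,:2]-p[:2])@Rm)
# scraper mid of rear-end blade and bar edges, bar z = TCP-.0515+.034
z=s['eef_pos'][2]-.0515+.034
for uv in [(497,172),(625,172)]: print('bar corner tool',R.from_quat(s['tcp_rot']).as_matrix().T@(px2w('wrist',c(*uv),z,s)[0]-s['eef_pos']))
E
```

```text
[ 0.5746  0.1191 -0.089 ] [[-1.2926 -4.2319]
 [ 0.3226 -1.6093]
 [ 1.1641  0.5837]
 [ 1.6172  1.8557]
 [ 1.242   4.1762]
 [-1.6829  1.4235]
 [-1.901  -1.3044]
 [ 0.5121  1.77  ]]
chip in st [-0.0378 -0.0291]
chip in st [-0.007   0.0407]
chip in st [-0.0453  0.0256]
chip in st [ 0.0294 -0.0378]
chip in st [0.0473 0.039 ]
[-0.0834 -0.1706]
[ 0.0792 -0.2222]
[ 0.0782 -0.129 ]
bar corner tool [ 0.0632 -0.0165  0.0176]
bar corner tool [0.0631 0.0182 0.0175]
```

```bash
cat >> h.py <<'E'
def st(x,y,z=0,p=(.573,.1185,-.088)):
    q,w=np.cos(p[2]),np.sin(p[2]); return p[0]+q*x-w*y,p[1]+w*x+q*y,z
def tost(P,p=(.573,.1185,-.088)):
    q,w=np.cos(p[2]),np.sin(p[2]); d=np.array(P[:2])-p[:2]; return np.array([q*d[0]+w*d[1],-w*d[0]+q*d[1]])
E
python3 -c "
from h import *
todo(*st(-.001,.087,.18),-.088)
print(tost(ctrl.get_state()['eef_pos']))"
```

```text
t 3.25 pos [0.5704 0.2674 0.2666] yaw -0.0906 F [-0.3  0.2 -3.5] op 0.29 q [ 0.28  0.17  1.65  0.    1.32 -1.2 ]
shift [-0.015  -0.061   0.0867] yaw -0.0026
[-0.01562617  0.14809578]
```

Request:
move_arm([
  {"x":-0.01,"y":-0.04,"z":0,"yaw":-0.003,"fingers":1},
  {"x":-0.015,"y":-0.061,"z":0.02,"yaw":-0.003,"fingers":1},
  {"x":-0.015,"y":-0.061,"z":0.06,"yaw":-0.003,"fingers":1},
  {"x":-0.015,"y":-0.061,"z":0.084,"yaw":-0.003,"fingers":1},
  {"x":-0.015,"y":-0.061,"z":0.084,"yaw":-0.003,"fingers":1},
])

```text
time: 3.75
eef_pos: [0.5749, 0.2083, 0.178]
tcp_rot: [0.041, 0.999, -0.001, -0.006]
contact_force: [-0.6, -1.3, -4.3]
opening: 0.298
finger_force: 80.1
```

```bash
python3 -c "
from h import *
shot('scene','s3.png');shot('side','d3.png')
todo(*st(-.001,.087,.1325),-.088)
print(tost(ctrl.get_state()['eef_pos']))
f=lambda i:cv2.resize(i,None,fx=2.5,fy=2.5,interpolation=cv2.INTER_CUBIC)
a=cv2.imread('pics/scene3.png') if 0 else cv2.imread('pics/s3.png')[170:310,250:410]; b=cv2.imread('pics/d3.png')[180:320,165:325]
cv2.imwrite('pics/c3.png',np.hstack([f(a),f(b)]))
"
```

```text
t 3.85 pos [0.5786 0.209  0.1839] yaw -0.0815 F [-0.1 -0.4 -4.3] op 0.296 q [ 0.18  0.2   1.77  0.    1.17 -1.31]
shift [-0.0015 -0.0037  0.0514] yaw 0.0065
[-0.00240601  0.09065869]
```

View pics/c3.png

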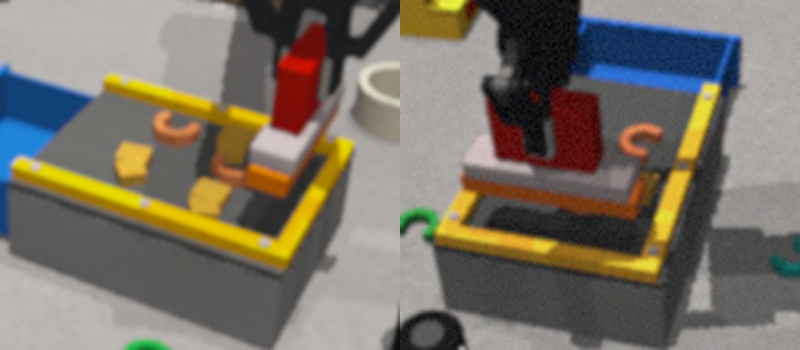

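The scraper hovers over the free strip at the +y rail. I'll check its centring numerically against the rails in the same picture.

```bash
python3 - <<'E'
from h import *
c=lambda u,v:(165+(u-400)/2.5,180+v/2.5)
zb=.1839-.0515
for n,uv,z in [('blade top L',(465,178),zb+.016),('blade bot R',(638,215),zb),('blade top R',(640,196),zb+.016),('rail in L at back',(474,195),.092),('rail in R',(648,262-12),.092),('outer L',(437,240),.092),('outer R',(660,277),.092),('rail R inner open',(704,92),.092),('rail R outer open',(720,88),.092)]:
    print(n,tost(px2w('side',c(*uv),z)[0]).round(4))
c2=lambda u,v:(250+u/2.5,170+v/2.5)
for n,uv,z in [('blade near bot -y',(250,185),zb),('blade near bot +y',(288,197),zb),('outer B',(283,262),.092),('outer C',(353,143),.092),('outer A',(12,160),.092),('outer D',(108,78),.092)]:
    print(n,tost(px2w('scene',c2(*uv),z)[0]).round(4))
E
```

```text
blade top L [0.0568 0.1094]
blade bot R [-0.0752  0.1007]
blade top R [-0.0762  0.097 ]
rail in L at back [0.0742 0.0713]
rail in R [-0.0807  0.0962]
outer L [0.0816 0.1252]
outer R [-0.0966  0.1203]
rail R inner open [-0.0782 -0.1088]
rail R outer open [-0.0914 -0.1184]
blade near bot -y [0.0753 0.0803]
blade near bot +y [0.0752 0.1099]
outer B [0.0987 0.1193]
outer C [-0.0826  0.1175]
outer A [ 0.0884 -0.1221]
outer D [-0.0734 -0.1171]
```

The scraper sits about 2 mm towards -x, so I'll correct that and lower it.

Request:
move_arm([
  {"x":-0.003,"y":-0.004,"z":0.0,"yaw":0.006,"fingers":1},
  {"x":-0.003,"y":-0.004,"z":0.02,"yaw":0.006,"fingers":1},
  {"x":-0.003,"y":-0.004,"z":0.036,"yaw":0.006,"fingers":1},
  {"x":-0.003,"y":-0.004,"z":0.044,"yaw":0.006,"fingers":1},
  {"x":-0.003,"y":-0.004,"z":0.044,"yaw":0.006,"fingers":1},
])

```text
time: 4.35
eef_pos: [0.581, 0.2038, 0.1388]
tcp_rot: [0.044, 0.999, -0.0, -0.002]
contact_force: [-0.4, 0.2, -3.4]
opening: 0.295
finger_force: 80.3
```

```bash
python3 -c "
from h import *
todo(*st(0,.087,.1325),-.088)
print(tost(ctrl.get_state()['eef_pos']))
"
```

```text
t 4.35 pos [0.581  0.2038 0.1388] yaw -0.0887 F [-0.4  0.2 -3.4] op 0.295 q [ 0.17  0.25  1.8  -0.    1.1  -1.31]
shift [0.0005 0.0013 0.0063] yaw -0.0007
[0.00049553 0.08567927]
```

Request:
move_arm([
  {"x":0,"y":0.001,"z":0.003,"yaw":0,"fingers":1},
  {"x":0,"y":0.001,"z":0.005,"yaw":0,"fingers":1},
  {"x":0,"y":0.001,"z":0.006,"yaw":0,"fingers":1},
  {"x":0,"y":0.001,"z":0.006,"yaw":0,"fingers":1},
])

```text
time: 4.75
eef_pos: [0.5822, 0.205, 0.1346]
tcp_rot: [0.044, 0.999, 0.0, 0.0]
contact_force: [-0.1, -0.1, -3.7]
opening: 0.297
finger_force: 80.3
```

Request:
move_arm([
  {"x":0,"y":0,"z":0.002,"yaw":0,"fingers":1},
  {"x":0,"y":0,"z":0.002,"yaw":0,"fingers":1},
  {"x":0,"y":0,"z":0.002,"yaw":0,"fingers":1},
])

```text
time: 5.05
eef_pos: [0.5821, 0.2049, 0.1323]
tcp_rot: [0.044, 0.999, -0.0, -0.0]
contact_force: [-0.2, 0.6, -4.3]
opening: 0.296
finger_force: 80.3
```

```bash
python3 -c "
from h import *
todo(*st(0,.087,.1325),-.088)
print(tost(ctrl.get_state()['eef_pos']))
"
```

```text
t 5.05 pos [0.5821 0.2049 0.1323] yaw -0.0888 F [-0.2  0.6 -4.3] op 0.296 q [ 0.17  0.26  1.8  -0.    1.08 -1.31]
shift [ 0.0014  0.0001 -0.0002] yaw -0.0008
[0.00142273 0.08686351]
```

Height is good, with a gap under 1 mm and no rail contact. Sweeping along tool -y, slowly.

Request:
move_arm([
  {"x":0.001,"y":-0.012,"z":0.0,"yaw":0,"fingers":1},
  {"x":0.001,"y":-0.024,"z":0.0,"yaw":0,"fingers":1},
  {"x":0.001,"y":-0.036,"z":0.0,"yaw":0,"fingers":1},
  {"x":0.001,"y":-0.048,"z":0.0,"yaw":0,"fingers":1},
  {"x":0.001,"y":-0.06,"z":0.0,"yaw":0,"fingers":1},
])

```text
time: 5.55
eef_pos: [0.5756, 0.144, 0.1324]
tcp_rot: [0.045, 0.999, 0.0, -0.0]
contact_force: [-0.0, 0.5, -2.5]
opening: 0.296
finger_force: 80.3
```

```bash
python3 -c "
from h import *
todo(*st(0,-.035,.1315),-.088)
print(tost(ctrl.get_state()['eef_pos']))
"
```

```text
t 5.55 pos [0.5756 0.144  0.1324] yaw -0.0895 F [-0.   0.5 -2.5] op 0.296 q [ 0.07  0.21  1.86  0.    1.07 -1.41]
shift [ 0.0003 -0.0606  0.0009] yaw -0.0015
[0.00038429 0.02558342]
```

Request:
move_arm([
  {"x":0,"y":-0.012,"z":0.0,"yaw":0,"fingers":1},
  {"x":0,"y":-0.024,"z":0.0,"yaw":0,"fingers":1},
  {"x":0,"y":-0.036,"z":0.0,"yaw":0,"fingers":1},
  {"x":0,"y":-0.048,"z":0.0,"yaw":0,"fingers":1},
  {"x":0,"y":-0.06,"z":0.0,"yaw":0,"fingers":1},
])

```text
time: 6.05
eef_pos: [0.5703, 0.0845, 0.1323]
tcp_rot: [0.044, 0.999, 0.0, -0.0]
contact_force: [1.0, 1.0, -3.7]
opening: 0.297
finger_force: 80.3
```

```bash
python3 -c "
from h import *
todo(*st(0,-.115,.1315),-.088)
print(tost(ctrl.get_state()['eef_pos']))
s,im=shot('scene','s4.png');s,im2=shot('side','d4.png')
f=lambda i:cv2.resize(i[:,:,::-1],None,fx=2,fy=2,interpolation=cv2.INTER_CUBIC)
cv2.imwrite('pics/c4.png',np.hstack([f(im[170:310,200:400]),f(im2[170:310,165:325])]))
"
```

```text
t 6.05 pos [0.5703 0.0845 0.1323] yaw -0.0888 F [ 1.   1.  -3.7] op 0.297 q [-0.03  0.17  1.9   0.    1.07 -1.51]
shift [ 0.0003 -0.0809  0.0008] yaw -0.0008
[ 0.00033319 -0.0340527 ]
```

View pics/c4.png

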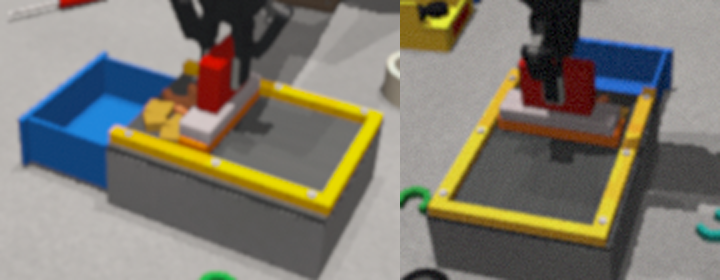

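All five chips are gathered ahead of the blade and nothing is left behind it. Continuing over the edge.

Request:
move_arm([
  {"x":0,"y":-0.01,"z":0.0,"yaw":0,"fingers":1},
  {"x":0,"y":-0.02,"z":0.0,"yaw":0,"fingers":1},
  {"x":0,"y":-0.03,"z":0.0,"yaw":0,"fingers":1},
  {"x":0,"y":-0.04,"z":0.0,"yaw":0,"fingers":1},
  {"x":0,"y":-0.05,"z":0.0,"yaw":0,"fingers":1},
])

```text
time: 6.65
eef_pos: [0.566, 0.0348, 0.1324]
tcp_rot: [0.044, 0.999, -0.0, 0.0]
contact_force: [0.5, -0.2, -3.4]
opening: 0.293
finger_force: 80.2
```

Request:
move_arm([
  {"x":0,"y":-0.01,"z":0.0,"yaw":0,"fingers":1},
  {"x":0,"y":-0.02,"z":0.0,"yaw":0,"fingers":1},
  {"x":0,"y":-0.03,"z":0.0,"yaw":0,"fingers":1},
  {"x":0,"y":-0.036,"z":0.0,"yaw":0,"fingers":1},
  {"x":0,"y":-0.036,"z":0.0,"yaw":0,"fingers":1},
])

```text
time: 7.15
eef_pos: [0.5628, -0.0011, 0.1323]
tcp_rot: [0.045, 0.999, -0.0, 0.0]
contact_force: [0.1, -0.3, -5.0]
opening: 0.295
finger_force: 80.1
```

```bash
python3 -c "
from h import *
todo(*st(0,-.115,.30),-.088)
print(tost(ctrl.get_state()['eef_pos']))
s,im=shot('scene','s5.png');s,im2=shot('side','d5.png')
f=lambda i:cv2.resize(i[:,:,::-1],None,fx=2,fy=2,interpolation=cv2.INTER_CUBIC)
cv2.imwrite('pics/c5.png',np.hstack([f(im[170:310,200:400]),f(im2[170:310,165:325])]))
"
```

```text
t 7.15 pos [ 0.5628 -0.0011  0.1323] yaw -0.09 F [ 0.1 -0.3 -5. ] op 0.295 q [-0.18  0.14  1.94 -0.    1.06 -1.66]
shift [ 0.0004  0.005  -0.1677] yaw -0.002
[ 0.00035939 -0.12004338]
```

View pics/c5.png

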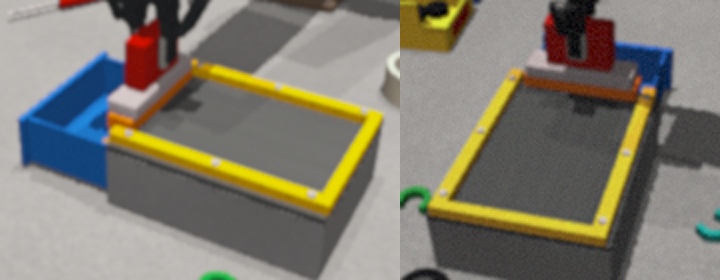

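The plate looks clear, but there is a small orange spot at (106,140), by the drawer's near corner. I'll lift away and check it with colour blobs from the wrist and scene cameras before using my last picture view.

Request:
move_arm([
  {"x":0,"y":0,"z":-0.03,"yaw":0,"fingers":1},
  {"x":0,"y":0.01,"z":-0.07,"yaw":0,"fingers":1},
  {"x":0,"y":0.05,"z":-0.11,"yaw":0,"fingers":1},
  {"x":0,"y":0.09,"z":-0.14,"yaw":0,"fingers":1},
  {"x":0,"y":0.12,"z":-0.15,"yaw":0,"fingers":1},
])

```text
time: 7.75
eef_pos: [0.5748, 0.1214, 0.287]
tcp_rot: [0.044, 0.999, 0.001, 0.004]
contact_force: [1.0, -1.0, -2.7]
opening: 0.294
finger_force: 80.7
```

Request:
move_arm([
  {"x":0,"y":0,"z":0,"yaw":0,"fingers":1},
  {"x":0,"y":0,"z":0,"yaw":0,"fingers":1},
])

```text
time: 7.95
eef_pos: [0.5732, 0.1205, 0.2824]
tcp_rot: [0.043, 0.999, -0.0, 0.0]
contact_force: [-0.0, -0.8, -3.9]
opening: 0.294
finger_force: 80.3
```

```bash
python3 - <<'E'
from h import *
import pickle
np.set_printoptions(precision=4,suppress=True)
todo(*st(0,0,.28),-.088)
S={}
for n in ['wrist','scene','side']:
    s,im=shot(n,n+'6.png'); S[n]=s
    hsv=cv2.cvtColor(im,cv2.COLOR_RGB2HSV)
    m=cv2.inRange(hsv,(4,90,70),(22,255,255))
    k,l,stt,c=cv2.connectedComponentsWithStats(m)
    for i in range(1,k):
        if stt[i,4]>8:
            p=tost(px2w(n,c[i],.02,s)[0])
            if abs(p[0])<.25 and -.4<p[1]<.2: print(n,stt[i],c[i].round(1),p)
pickle.dump(S,open('s6.pkl','wb'))
E
```

```text
t 7.95 pos [0.5732 0.1205 0.2824] yaw -0.0861 F [-0.  -0.8 -3.9] op 0.294 q [ 0.03  0.05  1.75 -0.    1.34 -1.45]
shift [ 0.0001 -0.002   0.0024] yaw 0.0019
wrist [ 182   98  112   19 1020] [240.7 109.9] [-0.0793 -0.0502]
wrist [366 116   9  82 135] [369.8 154.9] [-0.0201  0.126 ]
wrist [152 120  26  46 690] [165.5 142.4] [-0.0371 -0.1549]
wrist [254 131  53  12 568] [279.7 136.1] [-0.0456  0.0011]
wrist [157 181  29  42 488] [175.6 201. ] [ 0.0471 -0.1509]
wrist [363 199   4  29  35] [364.7 213. ] [0.0656 0.1269]
wrist [290 213  74  62 445] [319.2 238.3] [0.1068 0.0613]
wrist [287 215   6   8  12] [289.2 218.6] [0.0745 0.0151]
wrist [254 223   3   5   9] [255.3 225.2] [ 0.0852 -0.0356]
wrist [187 233  66  27 255] [224.2 238.8] [ 0.1077 -0.0837]
wrist [302 252   7   9  18] [306.2 256.7] [0.1383 0.0422]
scene [291 201  90  32 405] [329.7 215. ] [-0.1695 -0.0595]
scene [318 205  10   3  10] [322.5 206. ] [-0.2016 -0.0943]
scene [260 228   8   7  28] [263.  230.4] [-0.0222 -0.1704]
scene [253 231 138  47 399] [318.6 257.5] [ 0.0064 -0.0088]
scene [262 234  46  16  49] [284.1 240.6] [-0.0111 -0.1059]
side [191 207  35  63 253] [210.5 229.7] [ 0.1172 -0.103 ]
side [272 214  22  39 268] [282.6 232.7] [-0.0628 -0.1346]
side [179 274  91  20 377] [226. 284.] [0.0158 0.0619]
side [269 278   4   8   9] [270.6 281.9] [-0.0757  0.033 ]
```

```bash
python3 -c "
import cv2,numpy as np
a=cv2.imread('pics/wrist6.png')[90:270,70:270]; b=cv2.imread('pics/scene6.png')[195:285,200:290]
o=np.zeros((600,800,3),np.uint8)
a=cv2.resize(a,(500,450),interpolation=cv2.INTER_CUBIC); b=cv2.resize(b,(300,300),interpolation=cv2.INTER_CUBIC)
o[:450,:500]=a;o[:300,500:]=b
c=cv2.resize(cv2.imread('pics/side6.png')[170:270,180:305],(300,240),interpolation=cv2.INTER_CUBIC);o[305:545,500:]=c
cv2.imwrite('pics/c6.png',o)"
```

```text
(no output)
```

View pics/c6.png

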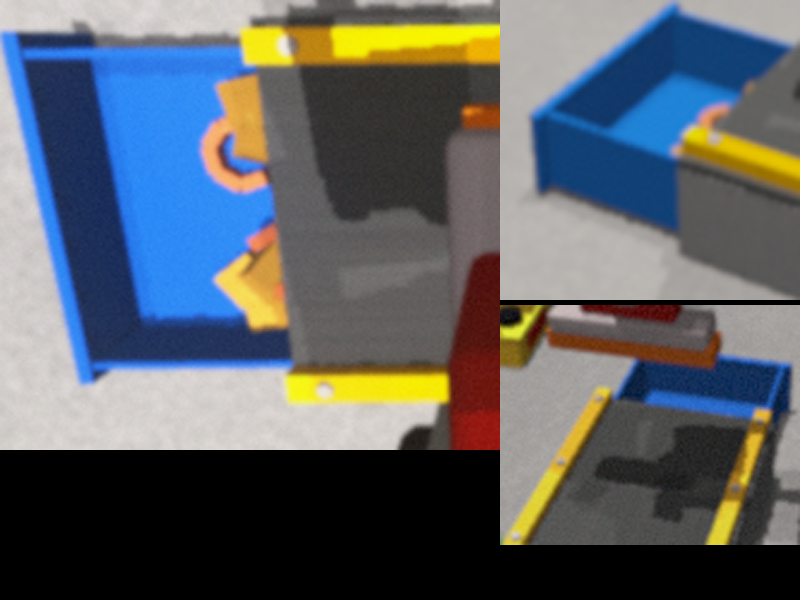

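Wrist view: chips lie in the drawer by the plate edge. I see brass at (245,115), a copper C at (235,155), and a pile at (255,280) with copper and brass. The plate is empty. There is still a pinkish spot in the scene inset at (675,150), so I'll look at the pile from the -y side, which is also where the push starts.

Request:
move_arm([
  {"x":0,"y":-0.05,"z":-0.02,"yaw":0,"fingers":1},
  {"x":0,"y":-0.1,"z":-0.02,"yaw":0,"fingers":1},
  {"x":0,"y":-0.15,"z":-0.02,"yaw":0,"fingers":1},
  {"x":0,"y":-0.2,"z":-0.02,"yaw":0,"fingers":1},
  {"x":0,"y":-0.25,"z":-0.02,"yaw":0,"fingers":1},
])

```text
time: 8.6
eef_pos: [0.5504, -0.1288, 0.3013]
tcp_rot: [0.045, 0.999, 0.0, -0.001]
contact_force: [1.8, 0.7, -3.7]
opening: 0.294
finger_force: 80.7
```

Request:
move_arm([
  {"x":0,"y":-0.05,"z":0,"yaw":0,"fingers":1},
  {"x":0,"y":-0.09,"z":0,"yaw":0,"fingers":1},
  {"x":0,"y":-0.09,"z":0,"yaw":0,"fingers":1},
  {"x":0,"y":-0.09,"z":0,"yaw":0,"fingers":1},
])

```text
time: 9.0
eef_pos: [0.5426, -0.2172, 0.301]
tcp_rot: [0.046, 0.999, 0.001, -0.001]
contact_force: [-0.3, 0.6, -3.9]
opening: 0.293
finger_force: 81.2
```

```bash
cat > lk.py <<'E'
from h import *
def cls(im):
    h=cv2.cvtColor(im,cv2.COLOR_RGB2HSV); H,S,V=[h[:,:,i].astype(int) for i in range(3)]
    o=np.full(H.shape,'.'); c=(S>100)&(V>60)
    o[c&(H>=95)&(H<=125)]='b'; o[c&(H<12)]='C'; o[c&(H>=12)&(H<23)]='B'; o[c&(H>=23)&(H<35)]='y'; return o
E
python3 - <<'E'
from lk import *
todo(*st(0,-.34,.3),-.088)
s,im=shot('wrist','wrist7.png')
c=cls(im)
for n,P in dict(edgeL=(-.075,-.12,.08),edgeR=(.075,-.12,.08),wallnear=(.078,-.14,.067),frontL=(-.09,-.268,.069),frontR=(.09,-.268,.069),floor=(0,-.13,.012)).items(): print(n,w2px('wrist',st(*P),s).round())
u=w2px('wrist',[st(-.1,-.1,.08),st(.1,-.28,.069),st(.1,-.1,.08),st(-.1,-.28,.069)],s); a,b=u.min(0).astype(int)-6,u.max(0).astype(int)+6
a=np.maximum(a,0)
for r in range(a[1],min(b[1],420),3): print(r,''.join(c[r,a[0]:min(b[0],560):2]))
print(a,b)
E
```

```text
t 9.0 pos [ 0.5426 -0.2172  0.301 ] yaw -0.0926 F [-0.3  0.6 -3.9] op 0.293 q [-0.55  0.04  1.73  0.    1.38 -2.03]
shift [-0.0008 -0.003   0.001 ] yaw -0.0046
edgeL [[461. 114.]]
edgeR [[440. 230.]]
wallnear [[421. 228.]]
frontL [[336. 102.]]
frontR [[329. 237.]]
floor [[418. 166.]]
85 .......................................................................................
88 .......................................................................................
91 .......................................................................................
94 .......................................................................................
97 .......................................................................................
100 .......................................................................................
103 ...........................................................................BByyyyyyyyyy
106 ....................bbbbbb.................................................BByyyyyyyy..
109 .....................bbbbb.....bbbbbbbbbbbbbbbbbbbbbbbbbbbbbbbbbbbbbbbbb..BByyyy
[... 3651 characters left out ...]
bbbbbbbbbbb.........................
232 .................bbbbbbbbbbbbbbbbbbbbbbbb...............bbbbb..BBBBBBBBBBBBBBBBBBBBBBBB
235 ..................bbb..........................................BByyyyyyyyyyyyyyyyyyyyyy
238 ...................b...........................................BByyyyyyy...yyyyyyyyyyyy
241 ...............................................................Byyyyyyyy...yyyyyyyyyyyy
244 .................................................................yyyyyyyyyyyyyyyyyyyyyy
247 .......................................................................................
250 .......................................................................................
[314  85] [488 252]
```

From the -y side, the wrist colour map shows all five chips flat inside the drawer and clear of its walls. There is one brass and one copper chip by the far wall, and one copper and two brass chips in a low pile. Next I'll compute the drawer front position for the push with the scraper bar, keeping the fingertips above the drawer front.

```bash
python3 - <<'E'
from lk import *
s=ctrl.get_state(); im=cv2.cvtColor(cv2.imread('pics/wrist7.png'),cv2.COLOR_BGR2RGB)
c=cls(im)
for r in range(100,245,6): print(r,''.join(c[r,320:380]))
for uv in [(354,106),(356,112),(341,208),(343,230)]: print(uv,tost(px2w('wrist',uv,.069,s)[0]))
print(tost(s['eef_pos'])); todo(*st(0,-.30,.085),-.088)
E
```

```text
100 ............................................................
106 ..................................bbbbbbbbbbb...............
112 ...................................bbbbbbbbbbbbbbbbbbbbbbbbb
118 ...................................bbbbbbbbbbbbbbbbbbbbbbbbb
124 ...................................bbbbbbbbbbbbbbbbbbbbbbbbb
130 ...................................bbbbbbbbbbbbbbbbbbbbbbbbb
136 ..................................bbbbbbbbbbbbbbbbbbbbbbbbbb
142 ..................................bbbbbbbbbbbbbbbbbbbbbbbbbb
148 ..................................bbbbbbbbbbbbbbbbbbbbbbbbbb
154 .................................bbbbbbbbbbbbbbbbbbbbbbbbbbb
160 .................................bbbbbbbbbbbbbbbbbbbbbbbbbbb
166 ................................bbbbbbbbbbbbbbbbbbbbbbbbbbbb
172 ...............................bbbbbbbbbbbbbbbbbbbbbbbbbbbbb
178 ........................b......bbbbbbbbbbbbbbbbbbbbbbbbbbbbb
184 ........................b......bbbbbbbbbbbbbbbbbbbbbbbbbbbbb
190 ..............................bbbbbbbbbbbbbbbbbbbbbbbbbbbbbb
196 ..............................bbbbbbbbbbbbbbbbbbbbbbbbbb
[... 159 characters left out ...]
...bbbbbbbbbbbbbbbbbbbbbbbbbbbbbbbbbbbbb
220 ......................bbbbbbbbbbbbbbbbbbbbbbbbbbbbbbbbbbbbbb
226 .........................bbbbbbbbbbbbbbbbbbbbbbbbbbbbbbbbbbb
232 ............................bbbbbbbbbbbbbbbbbbbbbbbbbbbbbbbb
238 ...............................bbb..........................
244 ............................................................
(354, 106) [-0.08482784 -0.24518107]
(356, 112) [-0.07786167 -0.24219836]
(341, 208) [ 0.04658595 -0.25288844]
(343, 230) [ 0.07916661 -0.24807517]
[-0.00055006 -0.33586285]
t 9.05 pos [ 0.5429 -0.216   0.3013] yaw -0.0906 F [ 0.3  0.4 -3.9] op 0.294 q [-0.55  0.04  1.73  0.    1.38 -2.03]
shift [-0.0008  0.0355  0.2163] yaw -0.0026
```

Request:
move_arm([
  {"x":0,"y":0.01,"z":0.05,"yaw":-0.002,"fingers":1},
  {"x":0,"y":0.01,"z":0.1,"yaw":-0.002,"fingers":1},
  {"x":0,"y":0.01,"z":0.15,"yaw":-0.002,"fingers":1},
  {"x":0,"y":0.01,"z":0.19,"yaw":-0.002,"fingers":1},
  {"x":0,"y":0.01,"z":0.215,"yaw":-0.002,"fingers":1},
])

```text
time: 9.55
eef_pos: [0.5423, -0.2027, 0.0829]
tcp_rot: [0.042, 0.999, 0.002, -0.003]
contact_force: [-0.5, 0.3, -4.0]
opening: 0.293
finger_force: 80.9
```

Request:
move_arm([
  {"x":0,"y":0,"z":0,"yaw":0,"fingers":1},
  {"x":0,"y":0,"z":0,"yaw":0,"fingers":1},
])

```text
time: 9.75
eef_pos: [0.5449, -0.2048, 0.0877]
tcp_rot: [0.043, 0.999, 0.0, 0.0]
contact_force: [0.3, 0.5, -3.4]
opening: 0.291
finger_force: 80.9
```

```bash
python3 - <<'E'
from h import *
todo(*st(0,-.146,.085),-.088);print(tost(ctrl.get_state()['eef_pos']))
E
```

```text
t 9.75 pos [ 0.5449 -0.2048  0.0877] yaw -0.0854 F [ 0.3  0.5 -3.4] op 0.291 q [-0.53  0.24  1.91  0.    0.99 -2.02]
shift [0.     0.1786 0.0028] yaw 0.0026
[ 0.00047009 -0.32456203]
```

Request:
move_arm([
  {"x":0,"y":0.015,"z":0.004,"yaw":0.002,"fingers":1},
  {"x":0,"y":0.03,"z":0.004,"yaw":0.002,"fingers":1},
  {"x":0,"y":0.045,"z":0.004,"yaw":0.002,"fingers":1},
  {"x":0,"y":0.06,"z":0.004,"yaw":0.002,"fingers":1},
  {"x":0,"y":0.075,"z":0.004,"yaw":0.002,"fingers":1},
])

```text
time: 10.25
eef_pos: [0.5515, -0.1301, 0.0842]
tcp_rot: [0.043, 0.999, -0.001, 0.001]
contact_force: [-0.3, -2.9, -2.8]
opening: 0.296
finger_force: 81.2
```

```bash
python3 - <<'E'
from h import *
todo(*st(0,-.146,.083),-.088);print(tost(ctrl.get_state()['eef_pos']))
E
```

```text
t 10.25 pos [ 0.5515 -0.1301  0.0842] yaw -0.0867 F [-0.3 -2.9 -2.8] op 0.296 q [-0.41  0.22  1.95 -0.    0.97 -1.89]
shift [0.0003 0.1036 0.0009] yaw 0.0013
[ 0.00041292 -0.24954774]
```

The contact force of -2.9 N in y matches the drawer drag, so it is moving with the scraper. Continuing.

Request:
move_arm([
  {"x":0,"y":0.015,"z":0,"yaw":0,"fingers":1},
  {"x":0,"y":0.03,"z":0,"yaw":0,"fingers":1},
  {"x":0,"y":0.045,"z":0,"yaw":0,"fingers":1},
  {"x":0,"y":0.06,"z":0,"yaw":0,"fingers":1},
  {"x":0,"y":0.075,"z":0,"yaw":0,"fingers":1},
])

```text
time: 10.75
eef_pos: [0.5576, -0.0551, 0.0832]
tcp_rot: [0.044, 0.999, -0.0, -0.0]
contact_force: [-0.6, -2.6, -1.9]
opening: 0.296
finger_force: 81.2
```

Request:
move_arm([
  {"x":0,"y":0.01,"z":0,"yaw":0,"fingers":1},
  {"x":0,"y":0.018,"z":0,"yaw":0,"fingers":1},
  {"x":0,"y":0.023,"z":0,"yaw":0,"fingers":1},
  {"x":0,"y":0.026,"z":0,"yaw":0,"fingers":1},
  {"x":0,"y":0.026,"z":0,"yaw":0,"fingers":1},
])

```text
time: 11.25
eef_pos: [0.5601, -0.0299, 0.0831]
tcp_rot: [0.045, 0.999, 0.001, 0.0]
contact_force: [-0.8, 0.3, -2.8]
opening: 0.291
finger_force: 81.1
```

```bash
python3 - <<'E'
from h import *
todo(*st(0,-.146,.083),-.088);print(tost(ctrl.get_state()['eef_pos']))
E
```

```text
t 11.25 pos [ 0.5601 -0.0299  0.0831] yaw -0.0896 F [-0.8  0.3 -2.8] op 0.291 q [-0.23  0.21  1.96  0.    0.97 -1.72]
shift [0.0002 0.003  0.0001] yaw -0.0016
[ 0.00015635 -0.14899498]
```

Request:
move_arm([
  {"x":0,"y":0.002,"z":0,"yaw":0,"fingers":1},
  {"x":0,"y":0.004,"z":0,"yaw":0,"fingers":1},
  {"x":0,"y":0.005,"z":0,"yaw":0,"fingers":1},
])

```text
time: 11.55
eef_pos: [0.5605, -0.0281, 0.0833]
tcp_rot: [0.042, 0.999, -0.003, 0.0]
contact_force: [-1.4, -9.6, -5.1]
opening: 0.296
finger_force: 81.2
```

Request:
move_arm([
  {"x":0,"y":0.002,"z":0,"yaw":0,"fingers":1},
  {"x":0,"y":0.003,"z":0,"yaw":0,"fingers":1},
  {"x":0,"y":0.003,"z":0,"yaw":0,"fingers":1},
])

```text
time: 11.85
eef_pos: [0.5605, -0.0277, 0.0835]
tcp_rot: [0.042, 0.999, -0.006, -0.0]
contact_force: [-2.4, -15.8, -4.2]
opening: 0.293
finger_force: 81.4
```

```bash
python3 - <<'E'
from h import *
todo(*st(0,-.146,.083),-.088);print(tost(ctrl.get_state()['eef_pos']))
E
```

```text
t 11.85 pos [ 0.5605 -0.0277  0.0835] yaw -0.0831 F [ -2.4 -15.8  -4.2] op 0.293 q [-0.22  0.21  1.96 -0.01  0.97 -1.7 ]
shift [0.0004 0.0008 0.0005] yaw 0.0049
[ 0.00043336 -0.14675249]
```

The force rose to 16 N with no further motion, at -0.147 against the expected -0.146, so the drawer is home. Backing off, lifting, and carrying the scraper to the mat.

Request:
move_arm([
  {"x":0,"y":-0.02,"z":0,"yaw":0,"fingers":1},
  {"x":0,"y":-0.05,"z":0,"yaw":0,"fingers":1},
  {"x":0,"y":-0.06,"z":-0.04,"yaw":0,"fingers":1},
  {"x":0,"y":-0.06,"z":-0.09,"yaw":0,"fingers":1},
  {"x":0,"y":-0.06,"z":-0.14,"yaw":0,"fingers":1},
])

```text
time: 12.35
eef_pos: [0.5549, -0.0824, 0.2242]
tcp_rot: [0.046, 0.999, 0.001, -0.001]
contact_force: [1.1, 0.5, -4.2]
opening: 0.294
finger_force: 81.3
```

Request:
move_arm([
  {"x":0,"y":0,"z":-0.03,"yaw":0,"fingers":1},
  {"x":0,"y":0,"z":-0.03,"yaw":0,"fingers":1},
])

```text
time: 12.55
eef_pos: [0.5586, -0.0831, 0.2606]
tcp_rot: [0.045, 0.999, -0.001, 0.007]
contact_force: [0.9, -0.5, -2.4]
opening: 0.297
finger_force: 81.6
```

```bash
python3 - <<'E'
from h import *
todo(.456,.42,.25,.28);print(tost(ctrl.get_state()['eef_pos']))
E
```

```text
t 12.55 pos [ 0.5586 -0.0831  0.2606] yaw -0.0898 F [ 0.9 -0.5 -2.4] op 0.297 q [-0.33  0.01  1.83  0.    1.29 -1.81]
shift [0.1475 0.4919 0.0076] yaw -0.3698
[ 0.00339562 -0.2020791 ]
```

Request:
move_arm([
  {"x":0.013,"y":0.045,"z":0,"yaw":-0.03,"fingers":1},
  {"x":0.027,"y":0.09,"z":0,"yaw":-0.07,"fingers":1},
  {"x":0.04,"y":0.135,"z":0,"yaw":-0.1,"fingers":1},
  {"x":0.054,"y":0.18,"z":0,"yaw":-0.14,"fingers":1},
  {"x":0.067,"y":0.225,"z":0,"yaw":-0.17,"fingers":1},
])

```text
time: 13.05
eef_pos: [0.5068, 0.1496, 0.2506]
tcp_rot: [-0.041, 0.999, 0.0, -0.002]
contact_force: [1.0, 0.1, -4.3]
opening: 0.298
finger_force: 81.2
```

```bash
python3 - <<'E'
from h import *
todo(.456,.42,.25,.28)
E
```

```text
t 13.05 pos [0.5068 0.1496 0.2506] yaw 0.0815 F [ 1.   0.1 -4.3] op 0.298 q [ 0.09 -0.05  1.91  0.    1.29 -1.56]
shift [0.0286 0.2736 0.001 ] yaw -0.1985
```

Request:
move_arm([
  {"x":0.005,"y":0.048,"z":0,"yaw":-0.05,"fingers":1},
  {"x":0.01,"y":0.096,"z":0,"yaw":-0.1,"fingers":1},
  {"x":0.015,"y":0.144,"z":0,"yaw":-0.15,"fingers":1},
  {"x":0.02,"y":0.192,"z":0,"yaw":-0.2,"fingers":1},
  {"x":0.025,"y":0.24,"z":0,"yaw":-0.2,"fingers":1},
])

```text
time: 13.55
eef_pos: [0.4624, 0.3866, 0.2503]
tcp_rot: [-0.14, 0.99, -0.0, -0.002]
contact_force: [0.7, 0.1, -4.1]
opening: 0.294
finger_force: 81.2
```

```bash
python3 - <<'E'
from h import *
todo(.456,.42,.10,.28)
E
```

```text
t 13.55 pos [0.4624 0.3866 0.2503] yaw 0.2816 F [ 0.7  0.1 -4.1] op 0.294 q [ 0.53  0.12  1.74  0.    1.29 -1.32]
shift [-0.0037  0.0339  0.1503] yaw 0.0016
```

Request:
move_arm([
  {"x":-0.004,"y":0.034,"z":0,"yaw":0,"fingers":1},
  {"x":-0.004,"y":0.034,"z":0.05,"yaw":0,"fingers":1},
  {"x":-0.004,"y":0.034,"z":0.1,"yaw":0,"fingers":1},
  {"x":-0.004,"y":0.034,"z":0.15,"yaw":0,"fingers":1},
  {"x":-0.004,"y":0.034,"z":0.17,"yaw":0,"fingers":1},
])

```text
time: 14.05
eef_pos: [0.453, 0.4156, 0.0737]
tcp_rot: [-0.14, 0.99, -0.003, -0.007]
contact_force: [-0.6, -0.0, -4.3]
opening: 0.296
finger_force: 80.9
```

Request:
move_arm([
  {"x":0,"y":0,"z":0.005,"yaw":0,"fingers":1},
  {"x":0,"y":0,"z":0.01,"yaw":0,"fingers":1},
  {"x":0,"y":0,"z":0.015,"yaw":0,"fingers":1},
  {"x":0,"y":0,"z":0.015,"yaw":0,"fingers":1},
])

```text
time: 14.45
eef_pos: [0.4593, 0.4192, 0.0694]
tcp_rot: [-0.14, 0.99, 0.0, 0.001]
contact_force: [-0.1, 0.3, -3.2]
opening: 0.296
finger_force: 81.0
```

```bash
python3 - <<'E'
from h import *
todo(.456,.42,.0555,.28)
E
```

```text
t 14.45 pos [0.4593 0.4192 0.0694] yaw 0.2809 F [-0.1  0.3 -3.2] op 0.296 q [ 0.58  0.35  1.82  0.    0.97 -1.28]
shift [0.003  0.0017 0.0139] yaw 0.0009
```

Request:
move_arm([
  {"x":0.003,"y":0.002,"z":0.004,"yaw":0,"fingers":1},
  {"x":0.003,"y":0.002,"z":0.008,"yaw":0,"fingers":1},
  {"x":0.003,"y":0.002,"z":0.012,"yaw":0,"fingers":1},
  {"x":0.003,"y":0.002,"z":0.014,"yaw":0,"fingers":1},
  {"x":0.003,"y":0.002,"z":0.014,"yaw":0,"fingers":1},
])

```text
time: 14.95
eef_pos: [0.4554, 0.4202, 0.0557]
tcp_rot: [-0.14, 0.99, 0.0, 0.0]
contact_force: [-4.0, -3.1, 3.1]
opening: 0.292
finger_force: 81.8
```

The force is now upward, so the scraper stands on the mat. Releasing and rising.

Request:
move_arm([
  {"x":0,"y":0,"z":0,"yaw":0,"fingers":0.6},
  {"x":0,"y":0,"z":0,"yaw":0,"fingers":0.3},
  {"x":0,"y":0,"z":0,"yaw":0,"fingers":0},
  {"x":0,"y":0,"z":0,"yaw":0,"fingers":0},
  {"x":0,"y":0,"z":0,"yaw":0,"fingers":0},
])

```text
time: 15.45
eef_pos: [0.4553, 0.4199, 0.0543]
tcp_rot: [-0.14, 0.99, 0.0, 0.0]
contact_force: [0.2, -0.1, 0.1]
opening: 0.996
finger_force: 0.0
```

Request:
move_arm([
  {"x":0,"y":0,"z":-0.02,"yaw":0,"fingers":0},
  {"x":0,"y":0,"z":-0.06,"yaw":0,"fingers":0},
  {"x":0,"y":0,"z":-0.11,"yaw":0,"fingers":0},
  {"x":0,"y":0,"z":-0.16,"yaw":0,"fingers":0},
  {"x":0,"y":0,"z":-0.175,"yaw":0,"fingers":0},
])

```text
time: 15.95
eef_pos: [0.4577, 0.4217, 0.2372]
tcp_rot: [-0.14, 0.99, 0.003, 0.006]
contact_force: [0.4, 0.2, 0.0]
opening: 0.996
finger_force: 0.0
```

Request:
move_arm([
  {"x":0,"y":0,"z":0,"yaw":0,"fingers":0},
  {"x":0,"y":0,"z":0,"yaw":0,"fingers":0},
])

```text
time: 16.15
eef_pos: [0.4545, 0.4194, 0.2277]
tcp_rot: [-0.14, 0.99, -0.0, -0.001]
contact_force: [0.3, -0.2, -1.1]
opening: 1.002
finger_force: 0.0
```

```bash
python3 - <<'E'
from lk import *
todo(.456,.42,.23,.28)
s,im=shot('wrist','wrist8.png')
h=cv2.cvtColor(im,cv2.COLOR_RGB2HSV)
m=(((h[:,:,0]<6)|(h[:,:,0]>174))&(h[:,:,1]>150)&(h[:,:,2]>50)).astype(np.uint8)
k,l,stt,c=cv2.connectedComponentsWithStats(m)
for i in range(1,k):
    if stt[i,4]>300: print('red',stt[i],px2w('wrist',c[i],.085,s))
dark=(h[:,:,2]<70).astype(np.uint8)
k,l,stt,c=cv2.connectedComponentsWithStats(dark)
for i in range(1,k):
    if stt[i,4]>1500: print('dark',stt[i],c[i])
s2,im2=shot('scene','scene8.png'); s2,im3=shot('side','side8.png')
o=cls(im2)
print('drawer region scene')
for r in range(200,275,4): print(r,''.join(o[r,205:300:2]))
def st0(p): return p
print('front home px scene',w2px('scene',[st(-.09,-.128,.069),st(.09,-.128,.069),st(.09,-.128,.006)]).round(),'open .02',w2px('scene',[st(.09,-.148,.069)]).round())
d=np.abs(im3.astype(int)-cv2.imread('pics/side0.png')[:,:,::-1]).max(2)>60
print('side diff by 40px cells');
for r in range(100,420,20): print(r,''.join('#' if d[r:r+20,c:c+20].mean()>.1 else '.' for c in range(0,560,20)))
E
```

```text
t 16.15 pos [0.4545 0.4194 0.2277] yaw 0.2812 F [ 0.3 -0.2 -1.1] op 1.002 q [ 0.58  0.17  1.72 -0.    1.25 -1.27]
shift [-0.0016  0.0001 -0.0023] yaw 0.0012
red [ 480   11   58   87 1271] [[0.27789391 0.57716865 0.085     ]]
red [ 269  152   26   84 2007] [[0.45442914 0.42072361 0.085     ]]
red [421 163  40  66 801] [[0.41047929 0.57682382 0.085     ]]
dark [ 463    0   97  154 4326] [506.42695331  69.11997226]
dark [ 237  100   84  139 6944] [280.00360023 161.91301843]
dark [   0  112  141  204 7256] [ 87.22712238 191.72574421]
dark [    0   138   560   282 57243] [323.08180913 348.3892703 ]
drawer region scene
200 ............................................yyy.
204 ............................................yyyy
208 ...............................................B
212 ................................................
216 ................................................
220 ................................................
224 ................................................
228 ................................................
232 ................................................
23
[... 462 characters left out ...]
............
272 ................................................
front home px scene [[292. 205.]
 [252. 243.]
 [253. 266.]] open .02 [[244. 240.]]
side diff by 40px cells
100 ..........############......
120 ..........########.##.......
140 ..........##########....#...
160 ...........########.....#...
180 ...........#######......#...
200 ...........#####...........#
220 ...........#####............
240 ..........#####.............
260 ............##.............#
280 ............###.............
300 .............##..........##.
320 .............##..........###
340 .............##...........##
360 .............##...........##
380 ............#.##..........##
400 ...........##.##.........###
```

The scraper stands at the mat centre (0.454, 0.421) with its ridge seen straight from above. The blue front sits at the home position (predicted column 252, seen at 253), and the arm is clear.

```bash
python3 -c "
from plant import ctrl
print(ctrl.sign_off())"
```

```text
the job is handed in; nothing more can be done
None
```

I swept all five chips into the drawer, pushed it home against its stop, stood the scraper back on its mat, and handed the job in at about 16 s; the hand-in returned no verdict, and I did not look inside the drawer after shutting it.

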